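Lift the slide rack out of its staining dish and hold it level

ROBOT

A 6-joint arm with a two-finger parallel gripper is mounted at the origin on a cart in front of the work surface, level with it; the furniture and walls round the work are solid. World frame = base frame: x ahead of the robot, y to its left, z up, the work surface at z = 0. Lengths are in m, angles in degrees, forces in N, time in s.
With the tool pointing down it reaches from about 0.425 to 0.95 m from the base axis. Payload 14.7 kg.
Tool frame: the origin (TCP) lies on the centre line of the jaws, within the pads' length; the fingertips stand 14 mm ahead of it and the grasp point (between the pads) lies 5 mm behind it; z points along the fingers, y is the line along which they close (so a half turn about z gives the same grasp; the last joint's range is limited). The gripper opens to 85 mm and grips with 20 to 120 N. Pads are 22 mm wide; open, the fingers measure 114 mm over their backs; the gripper's body (76 mm by 85 mm) begins 54 mm behind the grasp point. The pads swing forward as they close: fully open they stand 13 mm farther back than shut.
Start: joints at [63.106, 27.513, 91.461, -0, 61.026, -2.67], TCP at [0.267, 0.593, 0.245] pointing down, gripper open.
Joint ranges: [-157.49, 157.49], [-46.99, 117.5], [13.45, 153.17], [-89.5, 269.5], [5.16, 153.95], [-167.48, 167.48]. Speed limits (degrees/s): [108.29, 108.29, 136.94, 172.46, 172.46, 172.46].

INTERFACE

Orientations are given as [roll, pitch, yaw] about the fixed x, y, z axes, in that order (R = Rz(yaw) Ry(pitch) Rx(roll)).
In Python, from rig import arm gives the robot as it stands.
- The arm moves only by the tool play_rows, never from a script. Its argument "steps" is text: rows parted by semicolons, each of 5 numbers parted by spaces: the shift along the tool's x, y, z normalised to -1 to 1, where 1 is 0.15 m, then the turn about the tool's z normalised to -1 to 1, where 1 is 360 degrees, then the closure, from 0 (fully open) to 1 (shut). A call has 1 to 5 rows; each row shifts and turns the commanded pose from where the row before left it, along the tool's axes as they then stand; what a row does not reach is not made up. A row lasts 1/10 s, in which the tool goes at most 50 mm and 8.59 degrees, less where a joint would pass 70% of its speed; a pose out of reach is approached as far as the arm can. A call with a number of a shift or a turn outside -1 to 1 is refused whole. A call with a gripper value outside its range is refused whole. The fingers move at their own pace and stop on an object; "grip_force" is the grip in N (left out, the last holds). Time passes only in rows, so rows that do not move let the fingers close. It gives the time, the measured TCP pose, the force, the opening and the grip force at its end, in the units of the state.
- arm.sense(): the state, without advancing time (a new reading comes with each control period).
- arm.grab_frame(name): name is "side" or "top"; returns a dict with "pixels" (384x512x3 uint8, red, green, blue), "depth" (384x512 float32, m along the optical axis (not along the pixel's ray), 0 where there is no reading), "fx", "fy", "cx", "cy" (pixels), "camera_from_world" (4x4, takes a point from world to camera coordinates). Camera axes: x right, y up, looking along -z (the intrinsics and any distortion apply to the point x, -y, -z); pixel columns grow to the right and rows downward; lengths in m; the calibration is good to about 2 mm. A picture is of the moment at which its call begins.
- arm.sign_off(): hands the job in; it is judged then, once.
Trained networks look in a picture, given as the dict that the camera call returned (one of the last four; its "shot" number tells which), for a name from the list of things; names that differ only in an ending like _2 or _b are one class to them, and where a whole thing is asked for, a point or a joint stands for the part that bears it (a point fixed in the world has none). Each returns a list of dicts, best first, with "p" (0 to 1); they miss things now and then, are a little off and sometimes report something else, mostly with a low value. They report only what shows in the picture. A call takes as long as a camera call.
- arm.boxes_of(picture, query): "centre" ([x, y, z] in m, in the coordinates of the camera as it stood for that picture, good to about 4 mm: the middle of the surface that is visible of it).
- arm.landmark_of(picture, query): "centre" ([x, y, z] in m, in the coordinates of the camera as it stood for that picture, good to about 4 mm: a listed point, or the origin of a listed thing).
The state is a dict: "t": time; "joints": joint angles; "dq": joint speeds; "joint_efforts": joint torques, N m; "tool_pos": TCP position; "ee_rot": TCP orientation; "contact_force": force on the tool from outside, world axes, zero at the start; "moment": the same for the moment, N m; "width": finger opening in m; "grip_force": force on a finger pad.
Only numpy, scipy, OpenCV 4.12 (cv2) and the standard library are available. Lean on these libraries where they do the work, as an engineer would, in place of code of your own. Each camera call takes 0.05 s, during which the arm holds its last target. There are 200 camera calls.

TASK

Take the clear cover off the staining dish by its knob and set it down gently on the bench beside the dish, knob up. Then swing the rack's folding wire handle upright, lift the slide rack straight up out of the dish by that handle and finish while still holding it, level and quite still, centred over the dish with its underside 5 to 10 cm above the dish's rim, so that the slides can be looked over. Do not drop or tip the rack, and leave the dish and the other things on the bench where they are.

Things in the scene. Friction and masses are not known exactly. Their poses are not given: they have to be found in the camera images.
- staining_dish: white plastic open rectangular dish, loose, about 1 kg: outside 104 mm along its x, 116 mm along its y, 55 mm high; walls and floor 5 mm thick (inside 94 x 106 mm, 50 mm deep). A small moulded ledge sticks out 7 mm at the middle of each y end, 38 mm up. Origin at the centre of its underside, z up
- dish_cover: clear box-shaped cover, about 0.25 kg, x 114, y 126, height 50 mm, open below, unlatched. Its lowest 6 mm form a collar round the dish's rim (2 mm play): lift it 50 mm straight up before moving sideways. Round white knob on top: neck 14 mm thick, head 22 mm across, 60 to 70 mm above the origin. Origin: centre of its lower edge, z up; at first 49 mm above the dish's origin, axes along the dish's
- slide_rack: steel rack with seven glass slides across it, about 0.43 kg: 84 mm along its x, 97 mm along its y over the handle's pivots, 45 mm high without handle. Stands on the dish's floor with 4 to 5 mm play all round, axes along the dish's; in the dish only its handle can be gripped. Origin at the centre of its underside, z up; centre of mass on its z axis, 17 mm up
- rack_handle (a joint): angle of the rack's folding wire handle (rad): 0 upright, positive leans to the rack's +x, stops at +-0.75. It turns about the rack's y axis, 38 mm above the rack's underside; an inverted U, 93 mm wide, 44 mm high. The pivots are stiff (0.03 N m, under 1 N at the grip), so it stays where it is put; upright, the grip is right above the rack's centre of mass
- rack_grip (a point): centre of the black round plastic sleeve on the handle's cross bar, 10 mm thick and 44 mm long, lying along the rack's y axis, 44 mm from the pivot line. With the rack in the dish it is 87 mm above the bench when upright, 74 mm or more when leaning, so above the dish's rim
- beaker: small clear beaker, 45 mm across, 58 mm high, a bystander; origin at the centre of its underside
- slide_box: small dark box, 45 x 62 x 27 mm, a bystander; origin at the centre of its underside
- waste_pot: white pot with a lid, 68 mm across, 73 mm high, a bystander; origin at the centre of its underside
- tweezers: tweezers lying flat, 15 x 124 x 10 mm, a bystander; origin at the centre of the underside

How it is judged:
By the outcome, as a careful person would: the job done as asked, in the order asked, and still so for the second after the job is handed in, while the arm keeps its last pose, push and grip.
It also fails if it takes over 67 s, if anything falls off the work surface, if the arm or the gripper's body presses on something with over 40 N, if the wrist force passes 120 N, or if a joint passes its speed limit or range.

## Working session

There is one attempt and no reset: what is moved stays moved. The work goes in short steps, Python scripts to look and compute and a tool call to move; the robot and the scene stay as the last step left them, time stands still between calls to the robot, and variables do not carry over. Pictures are saved under pics/ and viewed, at most 10 in all, crops included, and the job is handed in when it is done.

Besides the shell and the picture viewer there is one more tool, called after ">>>" by a JSON object that holds its "api" and its "payload", one argument or row to a line. play_rows: Moves the arm, as the interface text tells. Scaled input: -1 to 1 covers 0.15 m each way for a shift and 360 degrees each way for a turn. Its arguments: {"type":"object","properties":{"steps":{"type":"string"},"grip_force":{"type":"number"}},"required":["steps"]}

```bash
ls; mkdir -p pics
cat > h.py <<'E'
import numpy as np, cv2
from rig import arm
def world(f,c):
    T=np.linalg.inv(np.array(f["camera_from_world"])); return (T@np.r_[c,1])[:3]
def cloud(f):
    d=f["depth"]; v,u=np.mgrid[:d.shape[0],:d.shape[1]]
    P=np.stack([(u-f["cx"])/f["fx"]*d,-(v-f["cy"])/f["fy"]*d,-d,np.ones_like(d)],-1)
    return (P@np.linalg.inv(np.array(f["camera_from_world"])).T)[...,:3]
def save(f,n): cv2.imwrite("pics/"+n,f["pixels"][...,::-1])
E
python3 - <<'E'
from h import *
np.set_printoptions(precision=4,suppress=True)
fs={n:arm.grab_frame(n) for n in("side","top")}
for n,f in fs.items():
    save(f,n+"0.png"); print(n,f["fx"],{k:f[k] for k in f if k not in("pixels","depth")}.keys(),np.linalg.inv(f["camera_from_world"])[:3])
    for q in["staining_dish","dish_cover","slide_rack","rack_grip","rack_handle","beaker","slide_box","waste_pot","tweezers"]:
        for m in(arm.landmark_of,arm.boxes_of):
            try: print(n,q,m.__name__,[(world(f,r["centre"]),round(r["p"],2)) for r in m(f,q)[:2]])
            except Exception as e: print(q,e)
print(arm.sense())
E
```

```text
pics
side 433.90324708336067 dict_keys(['fx', 'fy', 'cx', 'cy', 'camera_from_world', 'shot']) [[-0.9994  0.0258 -0.0247  0.472 ]
 [-0.035  -0.5767  0.8162  1.3035]
 [ 0.0069  0.8166  0.5772  0.9469]]
side staining_dish call [(array([ 0.5119, -0.0703, -0.003 ]), 0.91)]
side staining_dish call [(array([ 0.5192, -0.0191,  0.0187]), 0.89)]
side dish_cover call [(array([ 0.5107, -0.0722,  0.0461]), 0.74)]
side dish_cover call [(array([ 0.5112, -0.0387,  0.1018]), 0.94)]
side slide_rack call []
side slide_rack call []
side rack_grip call []
side rack_grip call []
rack_handle it knows: beaker, dish_cover, rack_grip, slide_box, slide_rack, staining_dish, tweezers, waste_pot
side rack_handle call []
side beaker call [(array([ 0.5967,  0.2893, -0.0013]), 0.84)]
side beaker call []
side slide_box call [(array([ 0.4986, -0.291 , -0.0031]), 0.51)]
side slide_box call [(array([ 0.4998, -0.2841,  0.0249]), 0.51)]
side waste_pot call [(array([0.4717, 0.3723, 0.0026]), 0.9), (array([ 0.4993, -0.289 , -0.0003]), 0.3)]
side waste_pot call [(array([0.4697, 0.3914, 0.073 ]), 0.93)]
side tweezers call [(a
[... 969 characters left out ...]
6, 0.0055]), 0.39)]
top waste_pot call [(array([ 0.4671,  0.3734, -0.0074]), 0.76)]
top waste_pot call [(array([0.4632, 0.3671, 0.0705]), 0.97)]
top tweezers call [(array([0.5861, 0.4423, 0.0005]), 0.68)]
top tweezers call []
{'t': 1.8, 'joints': array([63.106 , 27.5121, 91.4629, -0.0005, 61.0241, -2.6696]), 'dq': array([-0.0831,  0.085 , -0.0331,  0.0589, -0.0041,  0.0615]), 'joint_efforts': array([ -0.0047, -95.0453, -43.0646,  -0.0002,   0.0006,   0.    ]), 'tool_pos': array([0.2667, 0.5928, 0.2453]), 'ee_rot': array([179.9991,   0.0005, 155.7758]), 'contact_force': array([0.3539, 0.3525, 0.065 ]), 'moment': array([0.0414, 0.019 , 0.0056]), 'grip_force': 0.0, 'width': 0.08515456426223411}
```

View images.

Run:
```python
import cv2,numpy as np
a=cv2.imread("pics/side0.png");b=cv2.imread("pics/top0.png")
print(a.shape)
cv2.imwrite("pics/a.png",cv2.resize(a,(800,600)));cv2.imwrite("pics/b.png",cv2.resize(b,(800,600)))
```

```text
(384, 512, 3)
```

View pics/a.png

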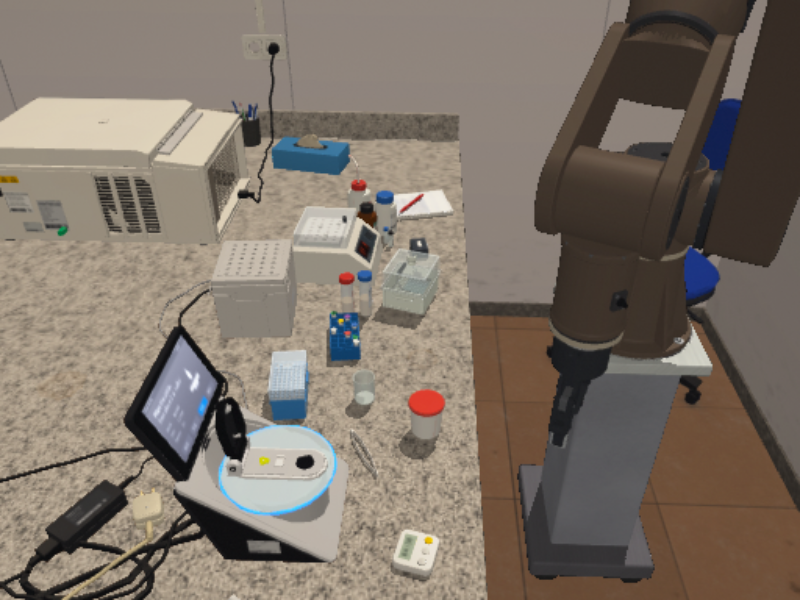

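View pics/b.png

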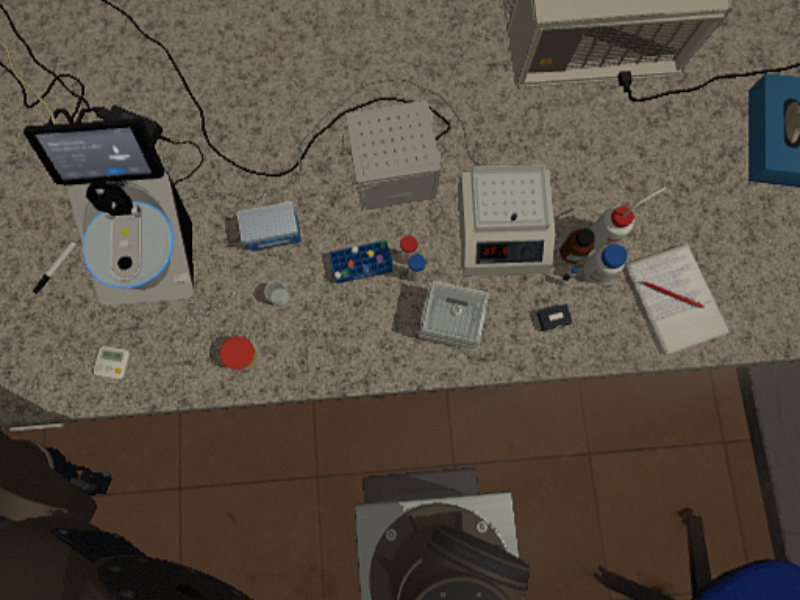

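Side view: arm on the right, cover and dish at (412,275) with the knob on top. Top view: the covered dish at (453,313), knob at (457,310), slide box (555,317), beaker (277,293), pot (238,353), tube rack (362,262). The bench left of the dish, around (385,320), is free.

Run:
```python
from h import *
np.set_printoptions(precision=4,suppress=True,linewidth=220)
for n in("top","side"):
    f=arm.grab_frame(n);P=cloud(f);np.save(n+"P.npy",P)
    ok=(f["depth"]>0)
    xs=np.arange(.36,.80,.02);ys=np.arange(.24,-.26,-.02)
    print(n,"rows x (far first), cols y .24..-.24; max z mm")
    for x in xs[::-1]:
        r=[]
        for y in ys:
            m=ok&(abs(P[...,0]-x)<.01)&(abs(P[...,1]-y)<.01)
            r.append("%4d"%(1000*P[m][:,2].max()) if m.any() else "   .")
        print("%.2f"%x,"".join(r))
    for lo,hi in((.108,.125),(.09,.105),(.04,.062)):
        m=ok&(abs(P[...,0]-.51)<.09)&(abs(P[...,1]+.07)<.09)&(P[...,2]>lo)&(P[...,2]<hi)
        Q=P[m]
        if len(Q)>4: print(lo,len(Q),Q.mean(0),cv2.minAreaRect((Q[:,:2]*1000).astype(np.float32)))
im=cv2.imread("pics/top0.png")[150:240,240:340];cv2.imwrite("pics/c.png",np.hstack([cv2.resize(im,(500,450),interpolation=cv2.INTER_CUBIC)]))
```

```text
top rows x (far first), cols y .24..-.24; max z mm
0.80    6   6   4   8   6   5 135 164 167 167 165 166 165 166 165 163   4   3 101 140 139 140 138 140 139
0.78   82   3   4   4   4   3 136 162 164 164 164 164 165 162 163 151   4   4 104 141 143 142 142 140 139
0.76   82   4   4   4   5   3   3   5   4   4   5   6   5   6   4   6   4   4 103 141 144 141 140 142 139
0.74   84   3   5   8   4   8   4   7   7   5   5   7   3   6   5   7   4   6 104 141 141 141 141 139 140
0.72   82   6   4   7   3   6   3   8   3   6   4   6   6   7   8   4   4   3 104 143 139 141 140 140 139
0.70    4   6   6   3   4   5   5   5  37  47   7   4   .   5   3   7   7   4 138 140 143 140 142 140 142
0.68    3   3   4  36  39  40  50  38  41  49  33 114 114   5   5   5   4  93 133 141 141 140 156 144 141
0.66    6   3   9  38  37  41  41  50  49  45  42 116 115   7   4   2   5  93 102 101 103 138 136 136 138
0.64    4   6   3  33  38  47  50  49  45  41  37 114 114 111   4   3   5  84  86  92  92  94  93  95  98
0.62    5   5   5  26  48  48  36  46  39  33   4 114 114 114   5   9   4  72  73  75  74  73  
[... 3993 characters left out ...]
  4   2   4   5   3   4   2   4   5   4   5   4   6   3   3   3   3   5   7   3   4
0.38    4   5   2   4   4   3   4   3   4   5   5   1   4   6   2   3   3   3   6   0   5   3   4   2   5
0.36    .  -4   .   .   .  -3   .   .   .   .   .   .   .   .   .   .   .   .   .   .   .   .   .   .   .
0.108 16 [ 0.5125 -0.065   0.1156] ((511.8279724121094, -65.9706802368164), (9.262232780456543, 16.622243881225586), 76.93722534179688)
0.09 526 [ 0.5119 -0.0633  0.0984] ((512.4873046875, -71.3016586303711), (126.35325622558594, 109.43310546875), 72.95877838134766)
0.04 202 [ 0.5153 -0.0246  0.0522] ((490.24896240234375, -40.874298095703125), (173.9914093017578, 90.37657928466797), 31.81402015686035)
```

View pics/c.png

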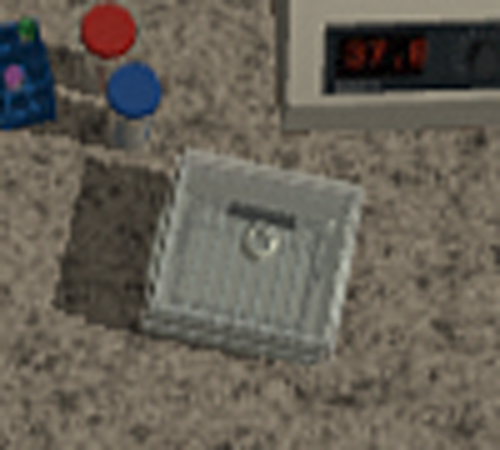

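The cover's centre is at about (0.512, -0.073), its long (y) axis at 73° in the world, and the dark sleeve leans towards +x. I'll use tool yaw 73°: a turn of 82.8°, then the travel.

>>> {"api": "play_rows", "payload": {
  "steps": "0 0 0 0.023 0;0 0 0 0.023 0;0 0 0 0.023 0;0 0 0 0.023 0;0 0 0 0.023 0",
  "grip_force": 40
}}

```text
t: 2.4
tool_pos: [0.2667, 0.5928, 0.2453]
ee_rot: [180.0, 0.0, 114.0]
contact_force: [-0.1, -0.3, 0.1]
width: 0.0855
grip_force: 0.0
```

>>> {"api": "play_rows", "payload": {
  "steps": "0 0 0 0.023 0;0 0 0 0.023 0;0 0 0 0.023 0;0 0 0 0.023 0;0 0 0 0.023 0"
}}

```text
t: 2.9
tool_pos: [0.2667, 0.5928, 0.2453]
ee_rot: [-180.0, 0.0, 72.6]
contact_force: [-0.3, -0.4, -0.5]
width: 0.0854
grip_force: 0.0
```

>>> {"api": "play_rows", "payload": {
  "steps": "-0.188 0.143 0 0 0;-0.188 0.143 0 0 0;-0.188 0.143 0 0 0;-0.188 0.143 0 0 0;-0.188 0.143 0 0 0"
}}

```text
t: 3.4
tool_pos: [0.3282, 0.4252, 0.2454]
ee_rot: [180.0, -0.0, 73.0]
contact_force: [0.5, 0.4, 0.0]
width: 0.0852
grip_force: 0.0
```

>>> {"api": "play_rows", "payload": {
  "steps": "-0.188 0.143 0 0 0;-0.188 0.143 0 0 0;-0.188 0.143 0 0 0;-0.188 0.143 0 0 0;-0.188 0.143 0 0 0"
}}

```text
t: 3.9
tool_pos: [0.3896, 0.259, 0.2455]
ee_rot: [180.0, -0.0, 73.0]
contact_force: [0.8, 0.2, 0.4]
width: 0.0856
grip_force: 0.0
```

>>> {"api": "play_rows", "payload": {
  "steps": "-0.188 0.143 0 0 0;-0.188 0.143 0 0 0;-0.188 0.143 0 0 0;-0.188 0.143 0 0 0;-0.188 0.143 0 0 0"
}}

```text
t: 4.4
tool_pos: [0.4509, 0.0927, 0.2455]
ee_rot: [180.0, -0.0, 73.0]
contact_force: [0.3, 1.4, -0.5]
width: 0.0855
grip_force: 0.0
```

>>> {"api": "play_rows", "payload": {
  "steps": "-0.188 0.143 0 0 0;-0.188 0.143 0 0 0;-0.188 0.143 0 0 0;-0.188 0.143 0 0 0;0 0 0 0 0"
}}

```text
t: 4.9
tool_pos: [0.5011, -0.0422, 0.2455]
ee_rot: [179.9, 0.0, 72.8]
contact_force: [0.4, 0.2, -0.4]
width: 0.0855
grip_force: 0.0
```

>>> {"api": "play_rows", "payload": {
  "steps": "-0.17 0.128 0 0 0;0 0 0.17 0 0;0 0 0.17 0 0;0 0 0.17 0 0;0 0 0 0 0"
}}

```text
t: 5.4
tool_pos: [0.5085, -0.0683, 0.1664]
ee_rot: [-179.7, 0.0, 73.0]
contact_force: [0.1, -0.3, 1.0]
width: 0.0854
grip_force: 0.0
```

Run:
```python
from h import *
np.set_printoptions(precision=4,suppress=True)
for n in("side","top"):
    f=arm.grab_frame(n); save(f,n+"1.png")
    print(n,[(world(f,r["centre"]),round(r["p"],2)) for r in arm.landmark_of(f,"dish_cover")[:2]])
    if n=="side":
        C=np.array(f["camera_from_world"]); p=C@np.array([.512,-.0725,.115,1]); u=f["cx"]+f["fx"]*p[0]/-p[2];v=f["cy"]+f["fy"]*p[1]/p[2]; print(u,v)
        u,v=int(u),int(v);cv2.imwrite("pics/d.png",cv2.resize(f["pixels"][v-50:v+50,u-60:u+60,::-1],(720,600),interpolation=cv2.INTER_CUBIC))
print(arm.sense()["tool_pos"])
```

```text
side [(array([ 0.5125, -0.0725,  0.0431]), 0.88)]
263.15036114499696 164.3983260565751
top []
[ 0.5111 -0.0688  0.1701]
```

View pics/d.png

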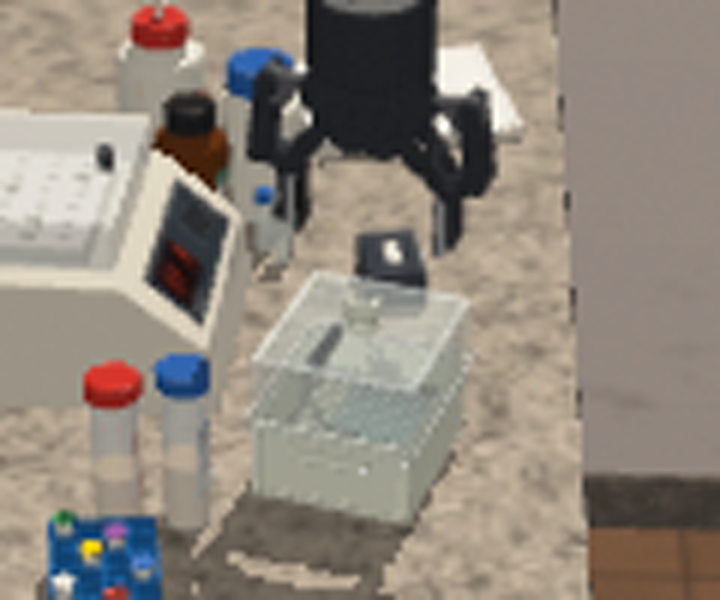

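The crop shows the gripper straddling the knob at (362,310), and the sleeve visible through the cover at (325,345). I'll trim, descend and close on the knob.

>>> {"api": "play_rows", "payload": {
  "steps": "-0.022 0.013 0.1 0 0;0 0 0.1 0 0;0 0 0.1 0 0;0 0 0.06 0 0;0 0 0 0 0"
}}

```text
t: 6.1
tool_pos: [0.5112, -0.0725, 0.1147]
ee_rot: [-180.0, 0.0, 73.0]
contact_force: [0.4, 0.8, -0.3]
width: 0.0855
grip_force: 0.0
```

>>> {"api": "play_rows", "payload": {
  "steps": "0 0 0 0 0.4;0 0 0 0 0.5;0 0 0 0 0.6;0 0 0 0 0.7;0 0 0 0 0.8",
  "grip_force": 25
}}

```text
t: 6.6
tool_pos: [0.5118, -0.0727, 0.1153]
ee_rot: [179.9, -0.0, 73.0]
contact_force: [1.2, -0.7, 7.9]
width: 0.0207
grip_force: 24.1
```

>>> {"api": "play_rows", "payload": {
  "steps": "0 0 0 0 1;0 0 0 0 1;0 0 0 0 1;0 0 0 0 1;0 0 0 0 1"
}}

```text
t: 7.1
tool_pos: [0.5118, -0.0727, 0.1153]
ee_rot: [179.9, -0.0, 73.0]
contact_force: [0.7, -1.2, 7.2]
width: 0.0204
grip_force: 24.2
```

>>> {"api": "play_rows", "payload": {
  "steps": "0 0 -0.01 0 1;0 0 -0.04 0 1;0 0 -0.04 0 1;0 0 0 0 1;0 0 0 0 1",
  "grip_force": 40
}}

```text
t: 7.6
tool_pos: [0.5112, -0.0726, 0.1285]
ee_rot: [180.0, 0.0, 73.0]
contact_force: [0.4, -0.3, -2.9]
width: 0.0198
grip_force: 39.5
```

>>> {"api": "play_rows", "payload": {
  "steps": "0 0 -0.1 0 1;0 0 -0.13 0 1;0 0 -0.13 0 1;0 0 -0.13 0 1;0 0 0 0 1"
}}

```text
t: 8.1
tool_pos: [0.5124, -0.0728, 0.2037]
ee_rot: [179.8, -0.0, 73.0]
contact_force: [0.0, -0.0, -2.7]
width: 0.02
grip_force: 39.5
```

Run:
```python
from h import *
np.set_printoptions(precision=4,suppress=True)
s=arm.sense();print(s["tool_pos"],s["contact_force"],s["width"])
for n in("side","top"):
    f=arm.grab_frame(n)
    for q in("dish_cover","staining_dish","slide_rack","rack_grip"): print(n,q,[(world(f,r["centre"]),round(r["p"],2)) for r in arm.landmark_of(f,q)[:2]])
    if n=="side":
        u,v=263,150;cv2.imwrite("pics/e.png",cv2.resize(f["pixels"][v-65:v+65,u-80:u+80,::-1],(720,585),interpolation=cv2.INTER_CUBIC))
```

```text
[ 0.5124 -0.0728  0.2037] [ 0.0235 -0.0142 -2.7132] 0.019995622168111987
side dish_cover []
side staining_dish [(array([ 0.5144, -0.0692, -0.0024]), 0.58), (array([ 0.5139, -0.0745,  0.1351]), 0.46)]
side slide_rack [(array([ 0.5097, -0.0699,  0.0027]), 0.57), (array([ 0.5139, -0.0726, -0.0033]), 0.31)]
side rack_grip [(array([ 0.5311, -0.0775,  0.0811]), 0.59)]
top dish_cover []
top staining_dish []
top slide_rack []
top rack_grip []
```

View pics/e.png

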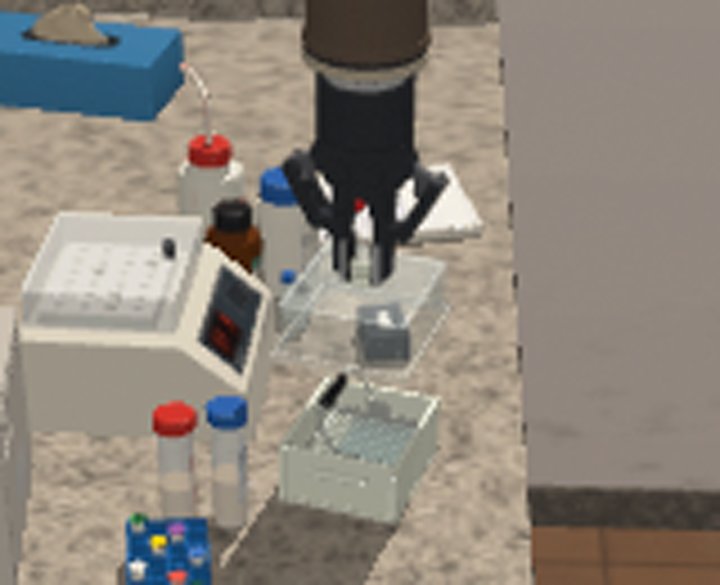

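The cover hangs level over the open dish, and the sleeve at (333,390) leans to the far side. I'll carry the cover to (0.49, 0.115).

>>> {"api": "play_rows", "payload": {
  "steps": "0.11 -0.047 0 0 1;0.175 -0.077 0 0 1;0.175 -0.077 0 0 1;0.175 -0.077 0 0 1;0.175 -0.077 0 0 1"
}}

```text
t: 9.1
tool_pos: [0.4957, 0.0602, 0.2017]
ee_rot: [-180.0, 0.0, 73.0]
contact_force: [-0.3, -0.8, -2.7]
width: 0.0201
grip_force: 39.5
```

>>> {"api": "play_rows", "payload": {
  "steps": "0.175 -0.077 0 0 1;0.171 -0.075 0 0 1;0 0 0.1 0 1;0 0 0.2 0 1;0 0 0.2 0 1"
}}

```text
t: 9.6
tool_pos: [0.4898, 0.1159, 0.1263]
ee_rot: [179.9, -0.0, 73.0]
contact_force: [0.3, 0.0, -2.9]
width: 0.0197
grip_force: 39.5
```

>>> {"api": "play_rows", "payload": {
  "steps": "0 0 0.2 0 1;0 0 0.1 0 1;0 0 0.03 0 1;0 0 0 0 1;0 0 0 0 1"
}}

```text
t: 10.1
tool_pos: [0.4899, 0.1155, 0.078]
ee_rot: [180.0, -0.0, 73.0]
contact_force: [0.8, 0.8, -1.5]
width: 0.0196
grip_force: 39.6
```

>>> {"api": "play_rows", "payload": {
  "steps": "0 0 0.013 0 1;0 0 0.013 0 1;0 0 0.013 0 1;0 0 0 0 1;0 0 0 0 1"
}}

```text
t: 10.6
tool_pos: [0.4894, 0.1155, 0.0715]
ee_rot: [180.0, -0.0, 73.0]
contact_force: [-0.1, 0.8, -2.5]
width: 0.0198
grip_force: 39.6
```

>>> {"api": "play_rows", "payload": {
  "steps": "0 0 0.007 0 1;0 0 0.007 0 1;0 0 0.007 0 1;0 0 0 0 1;0 0 0 0 1"
}}

```text
t: 11.1
tool_pos: [0.4893, 0.1155, 0.0682]
ee_rot: [-180.0, 0.0, 73.0]
contact_force: [0.1, 0.4, -2.7]
width: 0.0196
grip_force: 39.6
```

>>> {"api": "play_rows", "payload": {
  "steps": "0 0 0.005 0 1;0 0 0.005 0 1;0 0 0.005 0 1;0 0 0 0 1;0 0 0 0 1"
}}

```text
t: 11.6
tool_pos: [0.4893, 0.1155, 0.0664]
ee_rot: [180.0, -0.0, 73.0]
contact_force: [-3.5, 0.0, 7.3]
width: 0.0197
grip_force: 40.4
```

Touchdown. Release.

>>> {"api": "play_rows", "payload": {
  "steps": "0 0 0 0 0.7;0 0 0 0 0.6;0 0 0 0 0.4;0 0 0 0 0.2;0 0 0 0 0"
}}

```text
t: 12.1
tool_pos: [0.4893, 0.1155, 0.066]
ee_rot: [-180.0, 0.0, 73.0]
contact_force: [-0.1, 0.5, 0.6]
width: 0.0761
grip_force: 0.0
```

>>> {"api": "play_rows", "payload": {
  "steps": "0 0 0 0 0;0 0 -0.1 0 0;0 0 -0.2 0 0;0 0 -0.2 0 0;0 0 -0.2 0 0"
}}

```text
t: 12.6
tool_pos: [0.4891, 0.1154, 0.1721]
ee_rot: [-180.0, 0.0, 73.0]
contact_force: [0.8, -0.4, -1.3]
width: 0.0853
grip_force: 0.0
```

>>> {"api": "play_rows", "payload": {
  "steps": "0 0 -0.25 0 0;0.2 0 -0.1 0 0;0.3 0 0 0 0;0.3 0 0 0 0;0 0 0 0 0"
}}

```text
t: 13.1
tool_pos: [0.526, 0.2345, 0.2238]
ee_rot: [179.9, -0.1, 73.1]
contact_force: [1.0, -0.9, -0.6]
width: 0.0854
grip_force: 0.0
```

Run:
```python
from h import *
np.set_printoptions(precision=4,suppress=True)
s=arm.sense();print(s["tool_pos"],s["contact_force"],s["width"])
ims=[]
for n in("side","top"):
    f=arm.grab_frame(n);np.save(n+"P.npy",cloud(f));P=cloud(f)
    for q in("dish_cover","staining_dish","slide_rack","rack_grip"): print(n,q,[(world(f,r["centre"]),round(r["p"],2)) for r in arm.landmark_of(f,q)[:2]],[(world(f,r["centre"]),round(r["p"],2)) for r in arm.boxes_of(f,q)[:2]])
    near=(abs(P[...,0]-.512)<.1)&(abs(P[...,1]+.072)<.1)
    m=near&(P[...,2]>.045)&(P[...,2]<.062);Q=P[m]
    print("rim",len(Q),cv2.minAreaRect((Q[:,:2]*1000).astype(np.float32)))
    g=f["pixels"].max(-1)<70
    m=near&g&(P[...,2]>.068)&(P[...,2]<.1);Q=P[m]
    if len(Q)>3: print("sleeve",len(Q),Q.mean(0),Q[:,2].max(),cv2.minAreaRect((Q[:,:2]*1000).astype(np.float32)))
    C=np.array(f["camera_from_world"]); p=C@np.array([.512,-.02,.06,1]); u=int(f["cx"]+f["fx"]*p[0]/-p[2]);v=int(f["cy"]+f["fy"]*p[1]/p[2])
    ims.append(cv2.resize(f["pixels"][v-50:v+50,u-65:u+65,::-1],(390,300),interpolation=cv2.INTER_CUBIC))
cv2.imwrite("pics/f.png",np.hstack(ims))
```

```text
[0.526  0.2345 0.2238] [ 1.045  -0.8623 -0.5541] 0.08535379361033975
side dish_cover [(array([ 0.491 ,  0.1168, -0.    ]), 0.57), (array([ 0.5982,  0.2897, -0.0049]), 0.42)] [(array([0.4842, 0.1508, 0.0484]), 0.74)]
side staining_dish [(array([ 0.5154, -0.0715, -0.0014]), 0.91)] [(array([ 0.5289, -0.0255,  0.0273]), 0.81)]
side slide_rack [(array([ 0.5136, -0.069 ,  0.001 ]), 0.52), (array([ 0.5149, -0.0711, -0.0048]), 0.31)] [(array([0.4875, 0.1464, 0.0483]), 0.62), (array([ 0.5204, -0.0795,  0.0292]), 0.58)]
side rack_grip [(array([ 0.5329, -0.0803,  0.0787]), 0.4)] []
rim 128 ((536.8861083984375, -78.2690658569336), (182.6600799560547, 148.37030029296875), 89.7391357421875)
sleeve 9 [ 0.5402 -0.0645  0.0802] 0.08366922775557295 ((539.9310302734375, -66.88488006591797), (18.149311065673828, 6.960326671600342), 73.66629028320312)
top dish_cover [(array([ 0.486 ,  0.1148, -0.0001]), 0.64)] [(array([0.4929, 0.0924, 0.0504]), 0.8)]
top staining_dish [(array([ 0.5115, -0.0722, -0.0041]), 0.76)] [(array([ 0.5139, -0.0712,  0.0092]), 0.73)]
top slide_rack [(array([ 0.5088, -0.0728,  0.0036]), 0.64)] [(array([ 0.5189, -0.0755,  0.0312]), 0.66)]
top rack_grip [(array([ 0.5378, -0.0761,  0.0786]), 0.51), (array([ 0.5109, -0.0706, -0.0025]), 0.33)] [(array([ 0.5361, -0.0744,  0.0791]), 0.57)]
rim 292 ((529.2501220703125, -86.24493408203125), (162.62062072753906, 176.26455688476562), 2.0672905445098877)
sleeve 35 [ 0.537  -0.0778  0.0831] 0.09820521435020568 ((562.3648071289062, -40.91685485839844), (136.51275634765625, 18.316822052001953), 54.190582275390625)
```

View pics/f.png

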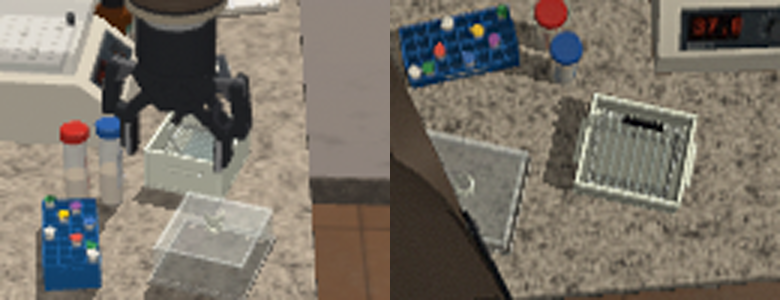

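The picture shows the cover standing on the bench knob up (right panel, about (470,190)), the dish unmoved, and the black sleeve at (643,124), leaning about 26 mm towards far +x. Over the dish's centre the open jaws (±42 mm) will straddle the leaning sleeve, so closing them slowly swings the handle upright.

>>> {"api": "play_rows", "payload": {
  "steps": "-0.248 0.064 0 0 0;-0.248 0.064 0 0 0;-0.248 0.064 0 0 0;-0.248 0.064 0 0 0;-0.248 0.064 0 0 0"
}}

```text
t: 14.5
tool_pos: [0.5157, 0.0369, 0.2236]
ee_rot: [180.0, -0.0, 73.0]
contact_force: [1.6, -0.7, 0.2]
width: 0.0852
grip_force: 0.0
```

>>> {"api": "play_rows", "payload": {
  "steps": "-0.248 0.064 0 0 0;-0.248 0.064 0 0 0;-0.245 0.06 0 0 0;0 0 0 0 0;0 0 0 0 0"
}}

```text
t: 15.0
tool_pos: [0.5103, -0.0769, 0.2235]
ee_rot: [-180.0, -0.0, 72.9]
contact_force: [-0.1, 0.1, -0.8]
width: 0.0854
grip_force: 0.0
```

>>> {"api": "play_rows", "payload": {
  "steps": "0 0 0.2 0 0;0 0 0.2 0 0;0 0 0.2 0 0;0 0 0 0 0;0 0 0 0 0"
}}

```text
t: 15.5
tool_pos: [0.5103, -0.0754, 0.1338]
ee_rot: [-179.9, 0.0, 73.0]
contact_force: [0.8, -0.1, 0.5]
width: 0.0856
grip_force: 0.0
```

Run:
```python
from h import *
np.set_printoptions(precision=4,suppress=True)
s=arm.sense();print(s["tool_pos"],s["contact_force"],s["width"])
for n in("side","side","side"):
    f=arm.grab_frame(n)
    for q in("staining_dish","slide_rack","rack_grip"): print(n,q,[(world(f,r["centre"]),round(r["p"],2)) for r in arm.landmark_of(f,q)[:2]])
```

```text
[ 0.5103 -0.0754  0.1338] [ 0.7818 -0.0806  0.5075] 0.08560251791302714
side staining_dish [(array([ 0.516 , -0.0705, -0.0023]), 0.75)]
side slide_rack [(array([ 0.5121, -0.0688,  0.0032]), 0.73)]
side rack_grip [(array([ 0.5338, -0.0775,  0.0783]), 0.42)]
side staining_dish [(array([ 0.513 , -0.0694, -0.0043]), 0.75)]
side slide_rack [(array([ 0.5115, -0.0675,  0.0048]), 0.62), (array([ 0.4956, -0.2899, -0.0007]), 0.28)]
side rack_grip [(array([ 0.5353, -0.0813,  0.0803]), 0.53)]
side staining_dish [(array([ 0.5137, -0.07  , -0.004 ]), 0.55)]
side slide_rack []
side rack_grip [(array([ 0.5358, -0.079 ,  0.077 ]), 0.59)]
```

>>> {"api": "play_rows", "payload": {
  "steps": "0.028 0.004 0.1 0 0;0 0 0.1 0 0;0 0 0.1 0 0;0 0 0.079 0 0;0 0 0 0 0",
  "grip_force": 20
}}

```text
t: 16.6
tool_pos: [0.5113, -0.0723, 0.0754]
ee_rot: [-179.9, 0.0, 73.0]
contact_force: [0.6, 0.5, -0.1]
width: 0.0853
grip_force: 0.0
```

>>> {"api": "play_rows", "payload": {
  "steps": "0 0 0 0 0.1;0 0 0 0 0.15;0 0 0 0 0.2;0 0 0 0 0.25;0 0 0 0 0.3"
}}

```text
t: 17.1
tool_pos: [0.5124, -0.0724, 0.0771]
ee_rot: [180.0, -0.0, 73.0]
contact_force: [1.0, 0.3, 1.1]
width: 0.0597
grip_force: 0.5
```

>>> {"api": "play_rows", "payload": {
  "steps": "0 0 0 0 0.35;0 0 0 0 0.4;0 0 0 0 0.45;0 0 0 0 0.5;0 0 0 0 0.55"
}}

```text
t: 17.6
tool_pos: [0.5121, -0.0724, 0.0767]
ee_rot: [-180.0, 0.0, 73.0]
contact_force: [1.4, -0.7, -0.1]
width: 0.0384
grip_force: 0.6
```

>>> {"api": "play_rows", "payload": {
  "steps": "0 0 0 0 0.6;0 0 0 0 0.65;0 0 0 0 0.68;0 0 0 0 0.7;0 0 0 0 0.7"
}}

```text
t: 18.1
tool_pos: [0.5121, -0.0724, 0.0767]
ee_rot: [-180.0, 0.0, 73.0]
contact_force: [0.4, -0.5, 0.7]
width: 0.0258
grip_force: 0.4
```

The 0.5 N pad force shows the handle is being pushed. I'll close on, raise to sleeve height, then look.

>>> {"api": "play_rows", "payload": {
  "steps": "0 0 0 0 0.74;0 0 0 0 0.78;0 0 0 0 0.81;0 0 0 0 0.83;0 0 0 0 0.83"
}}

```text
t: 18.6
tool_pos: [0.5122, -0.0724, 0.0767]
ee_rot: [180.0, -0.0, 73.0]
contact_force: [1.6, -0.3, -0.1]
width: 0.0145
grip_force: 0.4
```

>>> {"api": "play_rows", "payload": {
  "steps": "0 0 -0.02 0 0.83;0 0 -0.015 0 0.83;0 0 0 0 0.83;0 0 0 0 0.83;0 0 0 0 0.83"
}}

```text
t: 19.1
tool_pos: [0.5121, -0.0724, 0.0819]
ee_rot: [-180.0, 0.0, 73.0]
contact_force: [-0.7, -0.8, 0.1]
width: 0.0146
grip_force: 0.0
```

Run:
```python
from h import *
np.set_printoptions(precision=4,suppress=True)
s=arm.sense();print(s["tool_pos"],s["contact_force"],s["width"])
for n in("side","side","top"):
    f=arm.grab_frame(n)
    for q in("staining_dish","slide_rack","rack_grip"): print(n,q,[(world(f,r["centre"]),round(r["p"],2)) for r in arm.landmark_of(f,q)[:2]])
    if n=="side":
        u,v=263,172;cv2.imwrite("pics/g.png",cv2.resize(f["pixels"][v-35:v+40,u-50:u+50,::-1],(800,600),interpolation=cv2.INTER_CUBIC))
```

```text
[ 0.5121 -0.0724  0.0819] [-0.6717 -0.8487  0.1439] 0.014619520041115512
side staining_dish [(array([ 0.5146, -0.0727, -0.0023]), 0.64)]
side slide_rack [(array([ 0.5087, -0.0692,  0.0034]), 0.71), (array([ 0.5112, -0.0727,  0.0844]), 0.45)]
side rack_grip [(array([ 0.5114, -0.0707,  0.0844]), 0.52), (array([ 0.5132, -0.0732, -0.0002]), 0.45)]
side staining_dish [(array([ 0.5139, -0.0722, -0.0044]), 0.97)]
side slide_rack [(array([ 0.5095, -0.0732,  0.0051]), 0.53)]
side rack_grip [(array([ 0.5135, -0.0713,  0.0854]), 0.52)]
top staining_dish []
top slide_rack []
top rack_grip []
```

View pics/g.png

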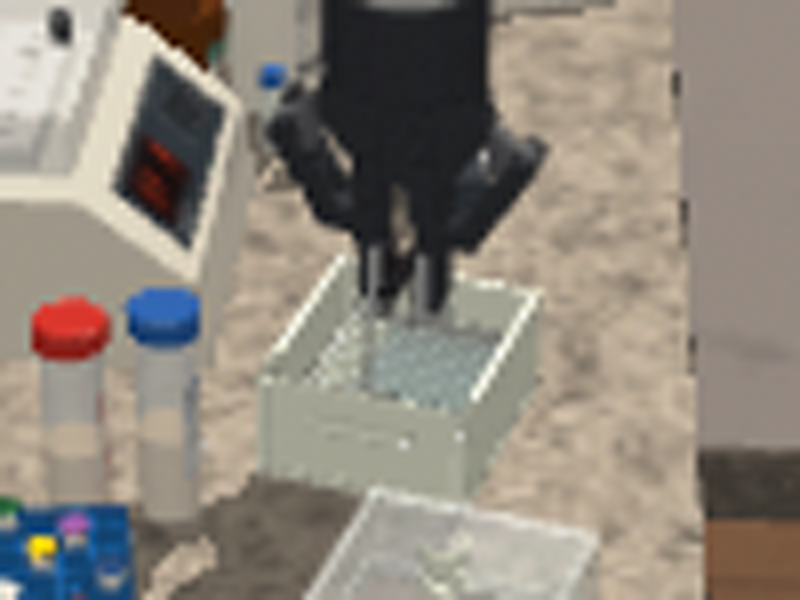

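The handle stands upright between the fingers: pads at (372–430,280), wire at (368,345). Close and lift slowly.

>>> {"api": "play_rows", "payload": {
  "steps": "0 0 0 0 0.86;0 0 0 0 0.9;0 0 0 0 1;0 0 0 0 1;0 0 0 0 1",
  "grip_force": 30
}}

```text
t: 20.2
tool_pos: [0.5123, -0.0724, 0.082]
ee_rot: [180.0, -0.0, 73.0]
contact_force: [0.3, 0.0, 2.7]
width: 0.0088
grip_force: 29.3
```

>>> {"api": "play_rows", "payload": {
  "steps": "0 0 0 0 1;0 0 0 0 1;0 0 -0.007 0 1;0 0 -0.01 0 1;0 0 -0.01 0 1",
  "grip_force": 60
}}

```text
t: 20.7
tool_pos: [0.5116, -0.0723, 0.0858]
ee_rot: [-179.9, 0.0, 73.0]
contact_force: [-0.1, 0.6, -4.9]
width: 0.008
grip_force: 58.3
```

>>> {"api": "play_rows", "payload": {
  "steps": "0 0 -0.02 0 1;0 0 -0.02 0 1;0 0 -0.02 0 1;0 0 0 0 1;0 0 0 0 1"
}}

```text
t: 21.2
tool_pos: [0.5122, -0.0724, 0.0951]
ee_rot: [180.0, -0.0, 73.0]
contact_force: [0.6, 0.5, -4.3]
width: 0.0078
grip_force: 58.4
```

Run:
```python
from h import *
np.set_printoptions(precision=4,suppress=True)
s=arm.sense();print(s["tool_pos"],s["contact_force"],s["moment"],s["width"],s["grip_force"])
for n in("side","side"):
    f=arm.grab_frame(n)
    for q in("staining_dish","slide_rack","rack_grip"): print(n,q,[(world(f,r["centre"]),round(r["p"],2)) for r in arm.landmark_of(f,q)[:2]])
```

```text
[ 0.5122 -0.0724  0.0951] [ 0.6348  0.5351 -4.2531] [-0.0357 -0.021   0.0214] 0.00782001524510587 58.35303246974945
side staining_dish [(array([ 0.5152, -0.0712, -0.0037]), 0.64), (array([ 0.5112, -0.0705,  0.0168]), 0.31)]
side slide_rack [(array([ 0.5119, -0.0675,  0.0145]), 0.68)]
side rack_grip []
side staining_dish [(array([ 0.5148, -0.0733, -0.0051]), 0.75)]
side slide_rack [(array([ 0.5089, -0.0683,  0.0143]), 0.83)]
side rack_grip [(array([ 0.5102, -0.0716,  0.0965]), 0.37)]
```

Only the rack's weight (4.3 N) is on the gripper, and there is no sideways force. I'll lift by 0.112 m more.

>>> {"api": "play_rows", "payload": {
  "steps": "0 0 -0.04 0 1;0 0 -0.07 0 1;0 0 -0.07 0 1;0 0 -0.07 0 1;0 0 -0.07 0 1"
}}

```text
t: 22.1
tool_pos: [0.5123, -0.0724, 0.1443]
ee_rot: [180.0, -0.0, 73.0]
contact_force: [-0.7, 0.0, -4.7]
width: 0.0077
grip_force: 58.5
```

>>> {"api": "play_rows", "payload": {
  "steps": "0 0 -0.07 0 1;0 0 -0.07 0 1;0 0 -0.07 0 1;0 0 -0.07 0 1;0 0 -0.06 0 1"
}}

```text
t: 22.6
tool_pos: [0.5122, -0.0724, 0.195]
ee_rot: [180.0, -0.0, 73.0]
contact_force: [-0.7, -0.2, -5.3]
width: 0.0076
grip_force: 58.5
```

>>> {"api": "play_rows", "payload": {
  "steps": "0 0 -0.05 0 1;0 0 -0.03 0 1;0 0 -0.01 0 1;0 0 0 0 1;0 0 0 0 1"
}}

```text
t: 23.1
tool_pos: [0.5119, -0.0723, 0.2071]
ee_rot: [-180.0, 0.0, 73.0]
contact_force: [0.4, -0.5, -5.2]
width: 0.0075
grip_force: 58.5
```

Run:
```python
from h import *
np.set_printoptions(precision=4,suppress=True)
s=arm.sense();print(s["tool_pos"],s["contact_force"],s["moment"],s["width"],s["grip_force"])
for n in("side","side","side","top"):
    f=arm.grab_frame(n);P=cloud(f)
    for q in("staining_dish","slide_rack","rack_grip","dish_cover"): print(n,q,[(world(f,r["centre"]),round(r["p"],2)) for r in arm.landmark_of(f,q)[:2]])
    if n=="side":
        u,v=263,150;cv2.imwrite("pics/i.png",cv2.resize(f["pixels"][v-45:v+60,u-70:u+70,::-1],(800,600),interpolation=cv2.INTER_CUBIC))
```

```text
[ 0.5119 -0.0723  0.2071] [ 0.3767 -0.4954 -5.2171] [-0.0177  0.046   0.0011] 0.007458031504990586 58.52303087711334
side staining_dish [(array([ 0.5151, -0.0732, -0.0032]), 0.6)]
side slide_rack [(array([ 0.5093, -0.0691,  0.1281]), 0.77)]
side rack_grip [(array([ 0.5073, -0.072 ,  0.2113]), 0.58), (array([ 0.5975,  0.2904, -0.0036]), 0.37)]
side dish_cover [(array([ 0.4856,  0.1149, -0.0023]), 0.77), (array([ 0.5109, -0.0683,  0.1263]), 0.58)]
side staining_dish [(array([ 0.5168, -0.0758, -0.0016]), 0.93)]
side slide_rack [(array([ 0.5106, -0.0709,  0.1294]), 0.87)]
side rack_grip [(array([ 0.5084, -0.0704,  0.2106]), 0.46)]
side dish_cover [(array([0.4887, 0.1146, 0.0013]), 0.66)]
side staining_dish [(array([ 0.5134, -0.0712, -0.003 ]), 0.72)]
side slide_rack [(array([ 0.5113, -0.0705,  0.1291]), 0.8), (array([ 0.5105, -0.0713,  0.209 ]), 0.22)]
side rack_grip [(array([ 0.513 , -0.0684,  0.1283]), 0.61), (array([ 0.513 , -0.071 ,  0.2092]), 0.6)]
side dish_cover [(array([0.4896, 0.1157, 0.    ]), 0.87)]
top staining_dish [(array([0.5947, 0.2939, 0.0013]), 0.29)]
top slide_rack []
top rack_grip []
top dish_cover [(array([ 0.4879,  0.1162, -0.0026]), 0.78)]
```

View pics/i.png

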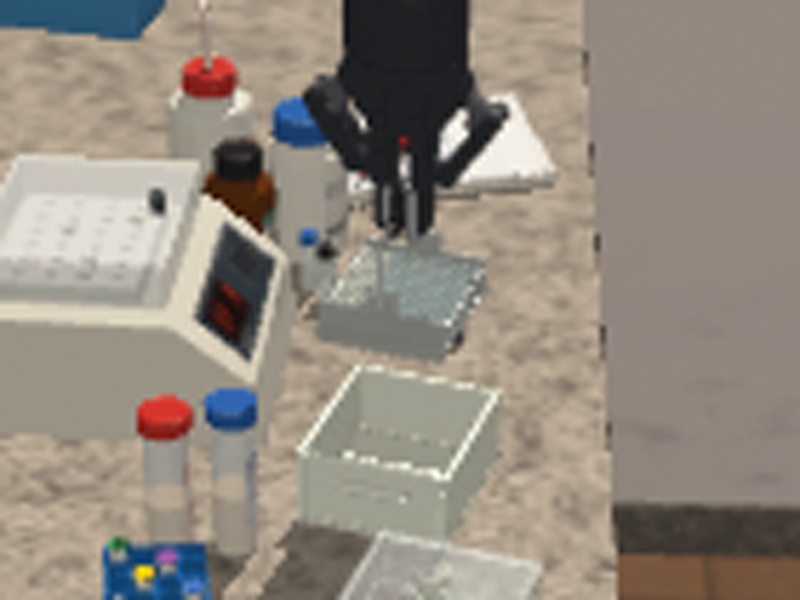

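The rack hangs level, centred over the empty dish: rack at (400,295), dish at (400,450). I'll hold a moment and check stillness and level.

>>> {"api": "play_rows", "payload": {
  "steps": "0 0 0 0 1;0 0 0 0 1;0 0 0 0 1;0 0 0 0 1;0 0 0 0 1"
}}

```text
t: 24.6
tool_pos: [0.5121, -0.0724, 0.2075]
ee_rot: [-180.0, 0.0, 73.0]
contact_force: [0.5, -0.1, -4.7]
width: 0.0078
grip_force: 58.5
```

Run:
```python
from h import *
np.set_printoptions(precision=4,suppress=True)
a=np.radians(-17);X=np.array([np.cos(a),np.sin(a)]);Y=np.array([-X[1],X[0]])
for n in("side","side"):
    f=arm.grab_frame(n);P=cloud(f);D=P[...,:2]-[.512,-.072];u=D@X;v=D@Y
    for lo,hi in((.165,.185),):
        m=(abs(u)<.047)&(abs(v)<.05)&(P[...,2]>lo)&(P[...,2]<hi)
        A=np.c_[u[m],v[m],np.ones(m.sum())];s=np.linalg.lstsq(A,P[m][:,2],rcond=None)[0];print(m.sum(),s,u[m].min(),u[m].max(),v[m].min(),v[m].max())
    print([world(f,r["centre"]) for r in arm.landmark_of(f,"slide_rack")[:1]])
s=arm.sense();print(s["tool_pos"],s["dq"],s["width"])
```

```text
27 [0.0409 0.0317 0.1695] -0.041221412983219394 0.02107542406605586 -0.04622501559261332 0.04920510176680061
[array([ 0.5148, -0.0702,  0.1262])]
24 [0.0149 0.042  0.1704] -0.021853596375526065 0.008653859076326927 -0.04620978779589279 0.04965018137581277
[array([ 0.5107, -0.0677,  0.1291])]
[ 0.5121 -0.0724  0.2075] [ 0.0796 -0.0091 -0.061  -0.0809  0.0412 -0.1068] 0.00786437281032657
```

Steady, level to within the measurement noise, and about 7.5 cm above the rim.

```bash
python3 -c "
from rig import arm
print(arm.sign_off())"
```

```text
the job is handed in; nothing more can be done
None
```

The job is handed in: the cover stands knob up on the bench beside the dish. The arm is holding the rack still by its upright handle, level as far as the camera could measure and centred about 7.5 cm above the dish's rim; handed in at about 25 s of the 67 s allowed.

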